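Set up the portable inspection display on its kickstand and steady it

ROBOT

A 6-joint arm with a two-finger parallel gripper is mounted at the origin on the work surface. World frame = base frame: x ahead of the robot, y to its left, z up, the work surface at z = 0. Lengths are in m, angles in rad, forces in N, time in s.
With the tool pointing down it reaches from about 0.2 to 0.875 m from the base axis. Payload 3.4 kg.
Tool frame: the origin (TCP) lies between the finger pads; the fingertips stand 25 mm ahead of it and the grasp point (between the pads) lies 6 mm ahead of it (r.nose_length is the z of the fingertips in the tool frame, in m); z points along the fingers, y is the line along which they close (so a half turn about z gives the same grasp; the last joint's range is limited). The gripper opens to 94 mm and grips with 3 to 60 N. Pads are 16 mm wide; open, the fingers measure 119 mm over their backs; the gripper's body (75 mm by 177 mm) begins 78 mm behind the grasp point.
Start: joints at [-1.394, 0.276, 1.505, -0, 1.361, -0.121], TCP at [0.169, -0.55, 0.23] pointing down, gripper open.
Joint ranges: [-2.89, 2.89], [-0.75, 2.08], [0.22, 2.7], [-1.18, 4.32], [0.11, 2.71], [-2.7, 2.7]. Speed limits (rad/s): [2.57, 2.57, 3.14, 3.14, 3.14, 3.14].

INTERFACE

Orientations are given as a unit quaternion [w, x, y, z].
In Python, from plant import r, gripper_to, inverse_kinematics, vision, models, telemetry gives the robot as it stands. Calls block until the motion is done:
- r.move_to(position, orientation): joint-space move of the TCP to a pose.
- r.move_l(position, rot=None, vel=0.15, guard=None): straight line of the TCP; rot=None keeps the orientation; vel is the mean speed in m/s. With guard (N) it stops when the force on the tool has changed by that much, and returns True; else False.
- r.movej(angles): joint-space move.
- gripper_to(opening, f_grip=None): finger opening in m; f_grip is the grip in N (None keeps the last); returns when the fingers have stopped.
- r.hold(seconds).
- inverse_kinematics(position, orientation): joint angles nearest the present ones, or None.
- vision.snapshot(name): name is "scene" or "top" or "wrist"; returns the picture (400x640x3 uint8, red, green, blue); there is no depth.
- vision.get_calibration(name): a dict with "fx", "fy", "cx", "cy" (pixels), "position" and "orientation" of the camera in the world. Camera axes: x right, y down, z forward; pixel columns grow to the right and rows downward; lengths in m; the calibration is good to about 2 mm. A picture is of the moment at which its call begins: read the wrist's pose just before it. get_calibration takes no time and is no camera call; for the wrist camera it gives the pose at the moment of the call.
A pose or a line that the arm cannot do raises r.PlanningError and nothing moves.
- r.sign_off(): hands the job in; it is judged then, once.
Trained networks look in the newest picture that a camera, given by its name, has taken for a name from the list of things; names that differ only in an ending like _2 or _b are one class to them, and where a whole thing is asked for, a point or a joint stands for the part that bears it (a point fixed in the world has none). Each returns a list of dicts, best first, with "score" (0 to 1); they miss things now and then, are a little off and sometimes report something else, mostly with a low value. They report only what shows in the picture. A call takes as long as a camera call.
- models.boxes_of(thing, camera): "at" ([x, y, z] in m, in world coordinates, good to about 4 mm: the middle of the surface that is visible of it).
- models.regions_of(thing, camera): "pixels" (400x640 bool, what is visible of it).
- models.mark_of(thing, camera): "at" ([x, y, z] in m, in world coordinates, good to about 4 mm: a listed point, or the origin of a listed thing).
Readings, each from a call of its own:
- telemetry.current_t(): time.
- telemetry.current_joints(): joint angles.
- telemetry.current_dq(): joint speeds.
- telemetry.current_joint_efforts(): joint torques, N m.
- telemetry.current_ee_pos(): TCP position.
- telemetry.current_tool_rot(): TCP orientation.
- telemetry.current_wrist_force(): force on the tool from outside, world axes, zero at the start.
- telemetry.current_torque(): the same for the moment, N m.
- telemetry.current_opening(): finger opening in m.
- telemetry.current_finger_force(): force on a finger pad.
Only numpy, scipy, OpenCV 4.12 (cv2) and the standard library are available. Lean on these libraries where they do the work, as an engineer would, in place of code of your own. Each camera call takes 0.05 s, during which the arm holds its last target. There are 200 camera calls.

TASK

Take the portable inspection display out of its charging cradle by its handle and lean it, screen inwards, against the back of the light controller (the side away from the robot), then let go of it. While it leans there, flip its folded kickstand down over centre until it snaps against its stop; then take the handle again and stand the display upright on the bench on its lower edge and kickstand, clear of the controller. Finish still gripping the handle, so that the display cannot tip while a colleague plugs in its lead, and leave the bottle, mouse, lens and screwdriver where they are.

Things in the scene. Friction and masses are not known exactly. Their poses are not given: they have to be found in the camera images.
- display: portable inspection display: dark slab 200 mm wide (y), 140 mm tall (z), ~0.7 kg, handle on top (180 mm in all). Origin: centre of underside; z up the slab, x out of its back (back face x = +11 mm). Screen on the -x side, behind a rubber rim whose face is at x = -14 mm. Battery pack on the back to x = 27 mm, z = 41 to 75 mm. Starts standing loose in the cradle, with the cradle's yaw
- display_handle (a point): centre of the grip bar of the handle, 173 mm above the display's underside, in the middle of its width and on its x = 0; the bar is 14 mm thick (display x), 14 mm high and 100 mm long (display y), with 26 mm of free space below it over the slab. Axes as the display's
- kickstand_hub (a point): pivot of the kickstand, at (30, -40, 100) mm in the display's frame. Axes as the display's
- kickstand_foot (a point): centre of the orange rubber foot (16 mm diameter, 38 mm long) ending the kickstand, a 9 mm steel rod. Folded, the rod lies level along the back, 19 mm off it, from the hub towards display +y. It swings down and outwards in a plane 30 deg off the back: at joint q the foot is 107 mm x (sin30 sin q, cos q, -cos30 sin q) from the pivot, in the display's frame
- kickstand (a joint): kickstand angle, rad: 0 folded, 1.57 straight down and out, 1.70 at its stop, just past straight down so that the weight keeps it there. A spring pulls it back to 0 below about 0.8 and snaps it to the stop above; pressing the foot down takes about 1 N. At the stop, with the display upright, lower edge and foot both rest on the bench
- controller: LED light controller, a heavy grey steel box fixed to the bench, 110 mm deep (x), 250 mm wide (y), 115 mm tall. Origin: centre of underside; x points to its plain back (face at x = +55 mm, away from the robot); knobs on the -x front. Leaned on this back's top edge at about 20 deg from vertical, the display stays put
- cradle: black charging cradle fixed to the bench, 104 x 230 mm, with an upright slot. Origin: centre of underside; the display stands on the slot's floor, 12 mm above the bench, origin over the cradle's origin; the slot's walls reach 42 mm above the bench, with about 3 mm play on each side
- table: the white bench, top at z = 0, fixed; its origin lies on the top at its middle
- solvent: white solvent bottle with a blue cap, 56 mm diameter, 150 mm tall, origin at the centre of its underside; leave alone
- mouse: black computer mouse, 105 x 58 x 26 mm, origin at the centre of its underside; leave alone
- lens: spare camera lens standing on end, 50 mm diameter, 52 mm tall, origin at the centre of its underside; leave alone
- driver: screwdriver with a red handle lying flat, 160 mm long, origin at its middle; leave alone

How it is judged:
On the way, in this order (a step that is already met when the one before it is completed fails the run):
1. the display leans, let go, with its screen side against the back of the controller, its lower edge on the bench, 6 to 40 degrees from vertical, kickstand still folded (angle between display's own z axis and vertical between 0.105 and 0.7 rad and contact force between display and controller above 0.1 N and contact force between the fingers and display below 0.05 N and height (world z) of display below 0.015 m and x of kickstand_hub in the frame of controller above 0.088 m and value of joint kickstand below 0.3 rad and linear speed of display below 0.02 m/s), for 0.3 s.
2. the kickstand is flipped down against its stop while the display still leans on the controller (value of joint kickstand above 1.58 rad and contact force between display and controller above 0.1 N and angle between display's own z axis and vertical between 0.105 and 0.7 rad), for 0.3 s.
At the end, for the whole second after the job is handed in: Still gripping the handle (over 2 N); display at rest, upright within 5.7 deg, standing on the bench (over 0.3 N): underside within 8 mm, foot within 7 mm of the bench top, kickstand at its stop (over 1.58 rad), touching neither controller nor cradle (angle between display's own z axis and vertical below 0.1 rad and height (world z) of display below 0.008 m and height (world z) of kickstand_foot below 0.015 m and value of joint kickstand above 1.58 rad and contact force between display and table above 0.3 N and contact force between the fingers and display above 2 N and distance between the grasp point and display_handle below 0.05 m and contact force between display and controller below 0.05 N and contact force between display and cradle below 0.05 N and linear speed of display below 0.02 m/s); the arm keeps its last pose, push and grip.
It fails at once if the display is let fall over (tilted more than 57 degrees) (angle between display's own z axis and vertical above 1 rad).
It fails at once if the bottle, mouse, lens or screwdriver is moved by more than 20 mm (distance of any of solvent, mouse, lens, driver from where it was at the start of the episode above 0.02 m).
It also fails if it takes over 69 s, if anything falls off the work surface, if the arm or the gripper's body presses on something with over 40 N, if the wrist force passes 120 N, or if a joint passes its speed limit or range.

## Working session

There is one attempt and no reset: what is moved stays moved. The work goes in short steps, each a Python script; the robot and the scene stay as the last script left them, time stands still between calls to the robot, and variables do not carry over. Pictures are saved under pics/ and viewed, at most 10 in all, crops included, and the job is handed in when it is done.

```bash
mkdir -p pics; ls
python3 - <<'E'
from plant import r, vision, models, telemetry
import cv2
for c in ("scene","top"):
    im=vision.snapshot(c); cv2.imwrite(f"pics/{c}0.png",im[:,:,::-1])
    k=vision.get_calibration(c); print(c,k)
    for t in ("display","display_handle","kickstand_hub","kickstand_foot","controller","cradle","solvent","mouse","lens","driver"):
        print(t,[([round(float(v),3) for v in d["at"]],round(d["score"],2)) for d in models.mark_of(t,c)[:2]])
print(telemetry.current_t())
E
```

```text
pics
scene {'fx': 428.59679708608485, 'fy': 428.59679708608485, 'cx': 321.13540149603875, 'cy': 197.05644502805478, 'position': array([ 0.96532608, -0.47484461,  1.16982239]), 'orientation': array([-0.25183523,  0.88261748,  0.38334756, -0.10300506])}
display [([0.425, -0.171, 0.01], 0.83)]
display_handle []
kickstand_hub [([0.455, -0.215, 0.112], 0.68)]
kickstand_foot [([0.457, -0.102, 0.114], 0.63)]
controller [([0.418, 0.209, 0.002], 0.76)]
cradle [([0.572, 0.473, -0.001], 0.63), ([0.426, -0.171, -0.004], 0.58)]
solvent [([0.61, -0.475, 0.003], 0.68)]
mouse [([0.573, 0.473, 0.0], 0.64)]
lens [([0.375, -0.463, -0.0], 0.89), ([0.456, -0.213, 0.113], 0.23)]
driver [([0.396, 0.501, -0.001], 0.55)]
top {'fx': 406.3969934646274, 'fy': 406.3969934646274, 'cx': 318.6418533216927, 'cy': 205.61264213297207, 'position': array([ 0.38899217, -0.02405001,  1.26890207]), 'orientation': array([-0.03875458,  0.70611169, -0.70602461,  0.03786322])}
display [([0.428, -0.174, 0.009], 0.79), ([0.378, -0.472, -0.003], 0.3)]
display_handle [([0.425, -0.17, 0.188], 0.79)]
kickstand_hub [([0.459, -0.212, 0.113], 0.56)]
kickstand_foot [([0.458, -0.103, 0.113], 0.62)]
controller [([0.418, 0.211, -0.005], 0.66), ([0.392, 0.502, -0.003], 0.38)]
cradle [([0.425, -0.17, -0.002], 0.77), ([0.578, 0.473, -0.0], 0.71)]
solvent [([0.361, 0.003, 0.003], 0.32)]
mouse [([0.576, 0.474, -0.001], 0.76)]
lens [([0.38, -0.468, -0.002], 0.58)]
driver [([0.395, 0.503, -0.004], 0.79)]
1.1
```

Run:
```python
import cv2,numpy as np
a=cv2.imread("pics/scene0.png");b=cv2.imread("pics/top0.png")
cv2.imwrite("pics/both.png",cv2.resize(np.vstack([a,b]),(480,600)))
```

```text
(no output)
```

View pics/top0.png

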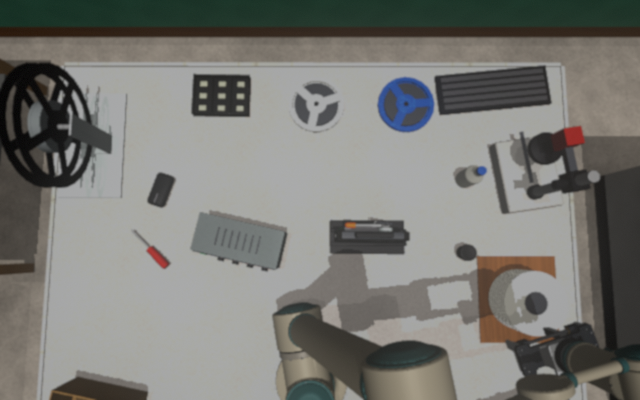

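View pics/scene0.png

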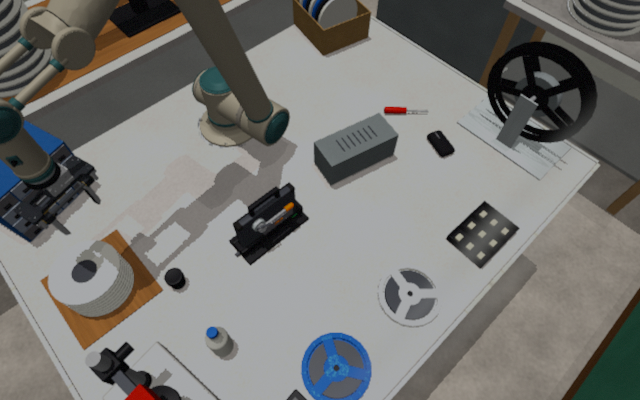

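The top view shows the controller at about (240,240), yawed roughly -12°. The display stands in its cradle at (368,237) with almost no yaw. Mouse (161,190), driver (150,250), lens (466,252) and bottle (470,176) agree with the network marks. Next I fit the box silhouettes to get exact yaws.

```bash
cat > h.py <<'E'
import numpy as np, cv2
from scipy.spatial.transform import Rotation as R
from scipy.optimize import minimize
from plant import r, gripper_to, inverse_kinematics, vision, models, telemetry
def rot(q): return R.from_quat(np.roll(q,-1))
def quat(m): return np.roll(R.from_matrix(m).as_quat(),1)
def proj(P,c):
    k=vision.get_calibration(c); p=rot(k["orientation"]).inv().apply(P-k["position"])
    return p[:,:2]/p[:,2:]*[k["fx"],k["fy"]]+[k["cx"],k["cy"]]
def box(x0,x1,y0,y1,z0,z1): return np.array([[x,y,z] for x in(x0,x1) for y in(y0,y1) for z in(z0,z1)])
def place(P,x,y,a): return R.from_euler("z",a).apply(P)+[x,y,0]
def fit(boxes,masks,p0):
    def cost(p):
        s=0
        for c,m in masks.items():
            img=np.zeros((400,640),np.uint8)
            S=8; img=np.zeros((400*2,640*2),np.uint8)
            for b in boxes:
                h=cv2.convexHull((proj(place(b,p[0],p[1],p[2]),c)).astype(np.float32)).reshape(-1,2)
                cv2.fillConvexPoly(img,np.round((h+.5)*2*16-8).astype(int),255,cv2.LINE_AA,4)
            f=cv2.resize(img,(640,400),interpolation=cv2.INTER_AREA)/255.
            s+=np.abs(f-m).sum()/m.sum()
        return s
    sim=np.array([p0]+[np.add(p0,d) for d in([.01,0,0],[0,.01,0],[0,0,.1])])
    o=minimize(cost,p0,method="Nelder-Mead",options=dict(initial_simplex=sim,xatol=1e-4,fatol=1e-4))
    return o.x,o.fun
E
python3 - <<'E'
from h import *
M={t:{} for t in("controller","cradle","display")}
for c in("scene","top"):
    vision.snapshot(c)
    for t in M:
        for d in models.regions_of(t,c)[:3]:
            print(c,t,d["score"],d["pixels"].sum(),np.argwhere(d["pixels"]).mean(0)); M[t].setdefault(c,d["pixels"])
print(fit([box(-.055,.055,-.125,.125,0,.115)],M["controller"],[.418,.21,-.21]))
u={c:M["cradle"][c]|M["display"][c] for c in("scene","top")}
print(fit([box(-.052,.052,-.115,.115,0,.012),box(-.018,.018,-.1,.1,.0,.042),box(-.014,.011,-.1,.1,.012,.152),box(-.007,.007,-.05,.05,.15,.192),box(.01,.027,-.05,.05,.05,.087)],u,[.426,-.171,0]))
for t in M: np.savez(f"{t}.npz",**M[t])
E
```

```text
scene controller 0.76 3657 [148.42548537 354.87038556]
scene cradle 0.55 1382 [236.99421129 270.18089725]
scene cradle 0.53 369 [278.43360434 175.34417344]
scene display 0.79 2048 [213.91064453 265.86767578]
top controller 0.6 3735 [241.60053548 238.27255689]
top cradle 0.17 1159 [232.76531493 370.62726488]
top display 0.89 1107 [232.94128275 370.22583559]
(array([ 0.41472562,  0.21073553, -0.23044326]), np.float64(0.11346396098745651))
(array([ 0.43067768, -0.16999853, -0.0080899 ]), np.float64(1.344982930077619))
```

```bash
cat >> h.py <<'E'
CX,CY,CA=.417,.2107,-.230
def disp(x,y,z,yaw,th=0):   # display pose, th = lean of top toward -x
    return np.array([x,y,z]),(R.from_euler("z",yaw)*R.from_euler("y",-th)).as_matrix()
def ctl(x,z,th,y=0):        # display pose given in the controller frame
    p=place(np.array([[x,y,z]]),CX,CY,CA)[0]; return disp(*p,CA,th)
S=1
def grasp(D,up=0):          # TCP pose gripping the handle of display pose D
    o,m=D; t=np.column_stack([S*m[:,1],S*m[:,0],-m[:,2]])
    return o+m@[0,0,.179+up],quat(t)
E
python3 - <<'E'
import h
from h import *
for h.S in(1,-1):
    for D in(disp(.426,-.171,.012,-.01),disp(.6,-.17,.08,-.01),ctl(.112,.005,.35),ctl(.16,0,0)):
        print(h.S,np.round(inverse_kinematics(*grasp(D,.02)),2))
E
```

```text
1 [-0.53  0.11  1.77 -0.    1.26 -0.52]
1 [-0.39  0.33  1.31 -0.    1.5  -0.38]
1 [ 0.43  0.07  1.93 -0.27  0.88  0.8 ]
1 [ 0.18  0.33  1.51 -0.    1.31  0.41]
-1 [-0.53  0.11  1.77 -0.    1.26  2.62]Traceback (most recent call last):
  File "<stdin>", line 5, in <module>
    return _wrapfunc(a, 'round', decimals=decimals, out=out)
    return _wrapit(obj, method, *args, **kwds)
    result = getattr(arr, method)(*args, **kwds)
TypeError: unsupported operand type(s) for *: 'NoneType' and 'float'
```

Run:
```python
from h import *
p,q=grasp(disp(.426,-.171,.012,-.01),.13)
r.move_to(p,q)
im=vision.snapshot("wrist"); cv2.imwrite("pics/w1.png",im[:,:,::-1])
k=vision.get_calibration("wrist"); print(k, p)
for t in("display","display_handle","kickstand_hub","kickstand_foot","cradle"):
    print(t,[(np.round(d["at"],4),round(d["score"],2)) for d in models.mark_of(t,"wrist")[:2]])
print(proj(place(box(-.007,.007,-.05,.05,.178,.192),.426,-.171,-.01),"wrist").round())
print(telemetry.current_t())
```

```text
{'fx': 277.3939086740202, 'fy': 277.3939086740202, 'cx': 321.20626587578744, 'cy': 199.98168168027922, 'position': array([ 0.42713577, -0.09828443,  0.4754682 ]), 'orientation': array([ 1.26626985e-01,  9.91935237e-01, -5.44748134e-03, -6.45278991e-04])} [ 0.426 -0.171  0.321]
display [(array([ 0.4318, -0.1732,  0.0145]), 0.86)]
display_handle [(array([ 0.4288, -0.1694,  0.18  ]), 0.66)]
kickstand_hub [(array([ 0.4597, -0.2108,  0.1153]), 0.66)]
kickstand_foot [(array([ 0.4607, -0.1028,  0.1135]), 0.92)]
cradle [(array([ 0.4295, -0.1678, -0.0014]), 0.68), (array([3.602e-01, 2.000e-04, 2.100e-03]), 0.25)]
[[315. 239.]
 [314. 243.]
 [314. 151.]
 [314. 152.]
 [327. 239.]
 [327. 243.]
 [327. 151.]
 [328. 152.]]
3.5083
```

View pics/w1.png

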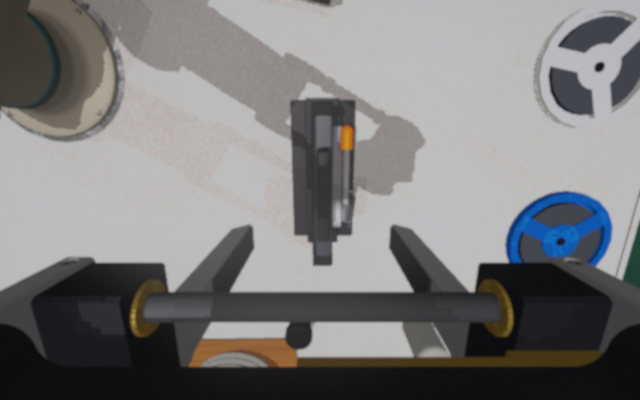

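The wrist view shows the handle bar running vertically at column ~322, rows 150–240, parallel to the image columns. That puts it at x≈0.428 with yaw≈0, which matches the marks. Next I grasp it, lift it and carry it behind the controller.

Run:
```python
from h import *
D=disp(.428,-.170,.012,-.005)
r.move_to(*grasp(D,.06))
p,q=grasp(D); print(r.move_l(p,guard=15,vel=.1))
gripper_to(0.0,40); print(telemetry.current_opening(),telemetry.current_finger_force(),telemetry.current_ee_pos()-p)
w0=telemetry.current_wrist_force()
r.move_l(p+[0,0,.065],vel=.08)
print(telemetry.current_wrist_force()-w0,telemetry.current_torque(),telemetry.current_opening())
p2,q2=grasp(disp(.62,-.15,.08,-.005)); r.move_l(p2,q2,vel=.2)
p3,q3=grasp(ctl(.19,.08,0)); r.move_l(p3,q3,vel=.2)
p4,q4=grasp(ctl(.14,.04,.35)); r.move_l(p4,q4,vel=.15)
r.hold(.3)
for c in("wrist","scene"):
    im=vision.snapshot(c); cv2.imwrite(f"pics/{c}2.png",im[:,:,::-1])
    for t in("display","display_handle","kickstand_hub","kickstand_foot"):
        print(c,t,[(np.round(d["at"],4),round(d["score"],2)) for d in models.mark_of(t,c)[:1]])
o,m=ctl(.14,.04,.35); print("exp",o,o+m@[0,0,.173],o+m@[.03,-.04,.1],o+m@[.03,.067,.1])
print(telemetry.current_t(),telemetry.current_finger_force())
```

```text
False
0.013774305692551652 39.99927878379822 [ 4.06383853e-05 -3.64243365e-06 -1.02888379e-05]
[-0.22662903  0.35897942 -7.09340211] [-0.04557848 -0.01017222  0.01391436] 0.013773993823825721
wrist display [(array([0.5583, 0.1763, 0.0438]), 0.78)]
wrist display_handle [(array([0.4977, 0.1914, 0.1981]), 0.61)]
wrist kickstand_hub [(array([0.541 , 0.1405, 0.145 ]), 0.68)]
wrist kickstand_foot [(array([0.5666, 0.2461, 0.1478]), 0.84)]
scene display [(array([0.5475, 0.1789, 0.0357]), 0.72)]
scene display_handle [(array([0.495 , 0.1904, 0.2054]), 0.57)]
scene kickstand_hub [(array([0.5329, 0.1379, 0.1464]), 0.94)]
scene kickstand_foot [(array([0.5593, 0.2466, 0.1451]), 0.68)]
exp [0.5533133  0.17878315 0.04      ] [0.49555412 0.19230707 0.20251148] [0.53824646 0.14122911 0.14422421] [0.56264005 0.24541142 0.14422421]
11.4333 39.99663233757019
```

View pics/scene2.png

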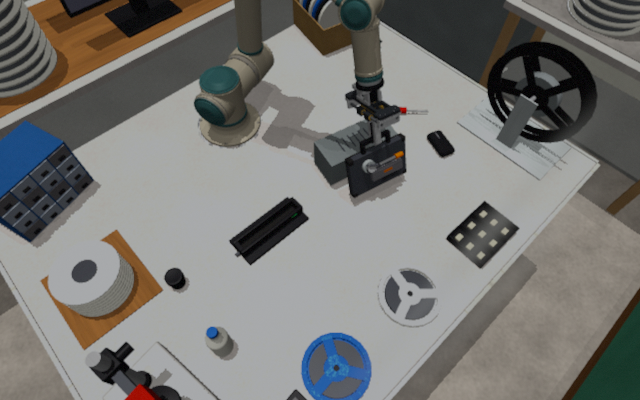

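The display hangs free in the gripper behind the controller at about (376,170), tilted as planned. The marks agree with the expected pose to within 6 mm.

Run:
```python
from h import *
tp=telemetry.current_ee_pos
r.move_l(grasp(ctl(.14,.012,.35))[0],vel=.1); r.hold(.2)
a=tp(); print("hit",r.move_l(grasp(ctl(.098,.012,.35))[0],vel=.04,guard=3))
u=place(np.array([[1.,0,0]]),0,0,CA)[0]; print("x0 at contact",.14+(tp()-a)@u)
r.move_l(tp()+.002*u,vel=.05); r.hold(.2); a=tp()
print("down",r.move_l(a-[0,0,.02],vel=.03,guard=4),"z0",.012+tp()[2]-a[2])
a=tp(); r.hold(.1); print("push",r.move_l(a-.008*u,vel=.02,guard=4),(tp()-a)@u, telemetry.current_wrist_force())
p=tp(); q=telemetry.current_tool_rot(); np.savez("lean.npz",p=p,q=q)
gripper_to(.05); r.hold(.5)
print(telemetry.current_t(),telemetry.current_finger_force())
for c in("wrist","scene"):
    im=vision.snapshot(c); cv2.imwrite(f"pics/{c}3.png",im[:,:,::-1])
    for t in("display","display_handle","kickstand_hub","kickstand_foot"):
        print(c,t,[(np.round(d["at"],4),round(d["score"],2)) for d in models.mark_of(t,c)[:1]])
o,m=ctl(.11,.005,.35); print("exp",o,o+m@[0,0,.173],o+m@[.03,-.04,.1],o+m@[.03,.067,.1])
```

```text
hit True
x0 at contact 0.10437599637214895
down True z0 0.005842102543518801
push True -0.00015274383834293568 [ 3.12727352 -1.69902482 -0.79344173]
15.2833 0.0
wrist display [(array([0.5219, 0.18  , 0.0033]), 0.84)]
wrist display_handle [(array([0.4649, 0.1996, 0.1634]), 0.65)]
wrist kickstand_hub [(array([0.5083, 0.1448, 0.1107]), 0.81)]
wrist kickstand_foot [(array([0.5362, 0.2516, 0.108 ]), 0.75)]
scene display []
scene display_handle [(array([0.463 , 0.1945, 0.1725]), 0.59)]
scene kickstand_hub [(array([0.504 , 0.1448, 0.1107]), 0.91)]
scene kickstand_foot [(array([0.531 , 0.2501, 0.109 ]), 0.51)]
exp [0.5241033  0.18562247 0.005     ] [0.46634413 0.1991464  0.16751148] [0.50903646 0.14806844 0.10922421] [0.53343006 0.25225074 0.10922421]
```

View pics/wrist3.png

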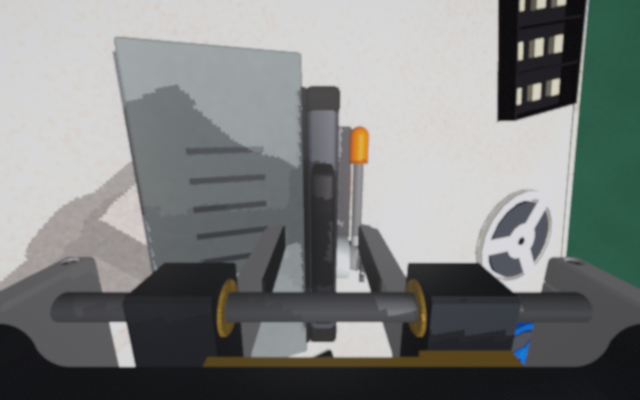

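The display leans let go: slab edge at column ~322, controller at left, orange foot at (360,145), rod folded. Next I withdraw and push the kickstand along its arc with closed fingers.

```bash
cat > kick.py <<'E'
from h import *
Rc=R.from_euler("z",CA).as_matrix()
z=np.array([.2,-.5,-.84]); z/=np.linalg.norm(z)
y=np.array([0,1,0])-z[1]*z; y/=np.linalg.norm(y)
o,m=ctl(.107,.005,.35)
def tcp(q,off,rad=.1,s=1):
    f=o+m@(np.array([.03,-.04,.1])+rad*np.array([.5*np.sin(q),np.cos(q),-.866*np.sin(q)]))
    t=Rc@np.column_stack([np.cross(s*y,z),s*y,z])
    return f-(.025+off)*(Rc@z),quat(t)
E
python3 - <<'E'
from kick import *
for s in(1,-1):
    for a in((0,.08),(0,.018),(.5,.008),(1.2,.008)):
        j=inverse_kinematics(*tcp(*a,s=s)); print(s,None if j is None else np.round(j,2))
p=telemetry.current_ee_pos(); rt=rot(telemetry.current_tool_rot()).as_matrix()
r.move_l(p-.09*rt[:,2],vel=.12); print(telemetry.current_wrist_force())
gripper_to(0)
vision.snapshot("top");vision.snapshot("scene")
for c in("top","scene"):
    for t in("kickstand_hub","kickstand_foot"): print(c,t,[np.round(d["at"],4) for d in models.mark_of(t,c)[:1]])
print("exp",o+m@[.03,-.04,.1],o+m@[.03,.067,.1],telemetry.current_t())
E
```

```text
1 [ 0.69  0.51  1.35 -0.48  1.59 -0.52]
1 [ 0.65  0.53  1.47 -0.5   1.46 -0.49]
1 [ 0.59  0.57  1.49 -0.52  1.37 -0.51]
1 [ 0.5   0.58  1.56 -0.56  1.27 -0.53]
-1 [ 0.69  0.51  1.35 -0.48  1.59  2.62]
-1 [ 0.65  0.53  1.47 -0.5   1.46  2.65]
-1 [ 0.59  0.57  1.49 -0.52  1.37  2.64]
-1 [ 0.5   0.58  1.56 -0.56  1.27  2.61]
[-0.18794285 -0.59104271  0.12601165]
top kickstand_hub [array([0.5087, 0.1481, 0.1116])]
top kickstand_foot [array([0.5324, 0.2511, 0.111 ])]
scene kickstand_hub [array([0.5042, 0.142 , 0.1103])]
scene kickstand_foot [array([0.5314, 0.2536, 0.1091])]
exp [0.50611547 0.14875237 0.10922421] [0.53050906 0.25293468 0.10922421] 17.85
```

Run:
```python
from kick import *
r.move_to(*tcp(0,.08)); r.hold(.2)
print(r.move_l(tcp(0,.018)[0],vel=.08,guard=6))
f0=telemetry.current_wrist_force()
for q in np.arange(0,1.21,.12):
    g=r.move_l(tcp(q,.008)[0],vel=.06,guard=10)
    print(round(q,2),g,np.round(telemetry.current_wrist_force()-f0,1))
    if g: break
r.hold(.3)
cv2.imwrite("pics/s4.png",vision.snapshot("scene")[80:260,220:480,::-1].repeat(3,0).repeat(3,1))
for t in("kickstand_hub","kickstand_foot"): print(t,[np.round(d["at"],4) for d in models.mark_of(t,"scene")[:1]])
k=lambda q:o+m@(np.array([.03,-.04,.1])+.107*np.array([.5*np.sin(q),np.cos(q),-.866*np.sin(q)]))
print("exp stop",k(1.7),telemetry.current_t())
```

```text
False
0.0 False [0.3 0.5 2. ]
0.12 False [1.4 1.5 1. ]
0.24 False [0.6 0.8 1.6]
0.36 False [0.2 0.8 0.1]
0.48 False [0.9 1.5 1.1]
0.6 False [0.5 0.3 0.4]
0.72 False [ 1.4 -0.4  0.8]
0.84 True [1.6 1.6 3.9]
kickstand_hub [array([0.5484, 0.1384, 0.0983])]
kickstand_foot [array([0.5891, 0.2286, 0.055 ])]
exp stop [0.58217664 0.11678393 0.0410977 ] 23.2583
```

View pics/s4.png

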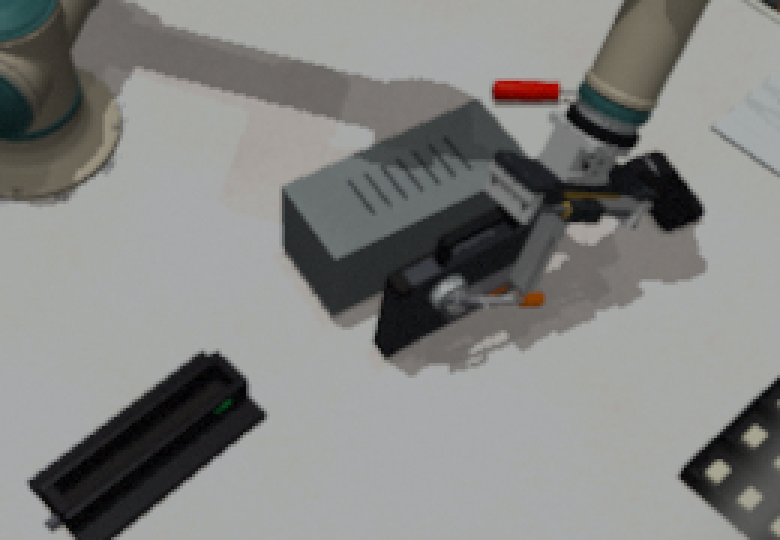

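The kickstand is only about half down and the display has been drawn nearly upright: hub at about (450,293) in the crop, with a gap to the controller. I'm checking this closely before moving anything.

Run:
```python
from h import *
w=vision.snapshot("wrist")
for t in("display","display_handle","kickstand_hub","kickstand_foot"): print("w",t,[(np.round(d["at"],4),round(d["score"],2)) for d in models.mark_of(t,"wrist")[:1]])
s=vision.snapshot("scene")
for t in("display","display_handle"): print("s",t,[(np.round(d["at"],4),round(d["score"],2)) for d in models.mark_of(t,"scene")[:1]])
t_=vision.snapshot("top")
for t in("display","display_handle","kickstand_hub","kickstand_foot"): print("t",t,[(np.round(d["at"],4),round(d["score"],2)) for d in models.mark_of(t,"top")[:1]])
S=cv2.resize(s[115:195,310:420],(400,290),interpolation=cv2.INTER_CUBIC);T=cv2.resize(t_[190:270,180:290],(400,290),interpolation=cv2.INTER_CUBIC)
W=cv2.resize(w,(480,300))
img=np.zeros((590,800,3),np.uint8); img[:290,:400]=S;img[:290,400:]=T;img[290:,:480]=W
cv2.imwrite("pics/c5.png",img[:,:,::-1]); print(telemetry.current_wrist_force(),telemetry.current_ee_pos())
```

```text
w display [(array([0.5233, 0.1793, 0.003 ]), 0.9)]
w display_handle [(array([0.5352, 0.1802, 0.1695]), 0.91)]
w kickstand_hub []
w kickstand_foot []
s display [(array([ 0.5197,  0.1831, -0.0029]), 0.76)]
s display_handle [(array([0.5328, 0.1783, 0.1757]), 0.9)]
t display [(array([ 0.5231,  0.1829, -0.0029]), 0.91)]
t display_handle [(array([0.536 , 0.1809, 0.1783]), 0.74)]
t kickstand_hub [(array([0.5527, 0.1337, 0.1001]), 0.85)]
t kickstand_foot [(array([0.5883, 0.2276, 0.0592]), 0.62)]
[0.92144742 0.75429107 5.86310649] [0.57351824 0.22395156 0.09215339]
```

View pics/c5.png

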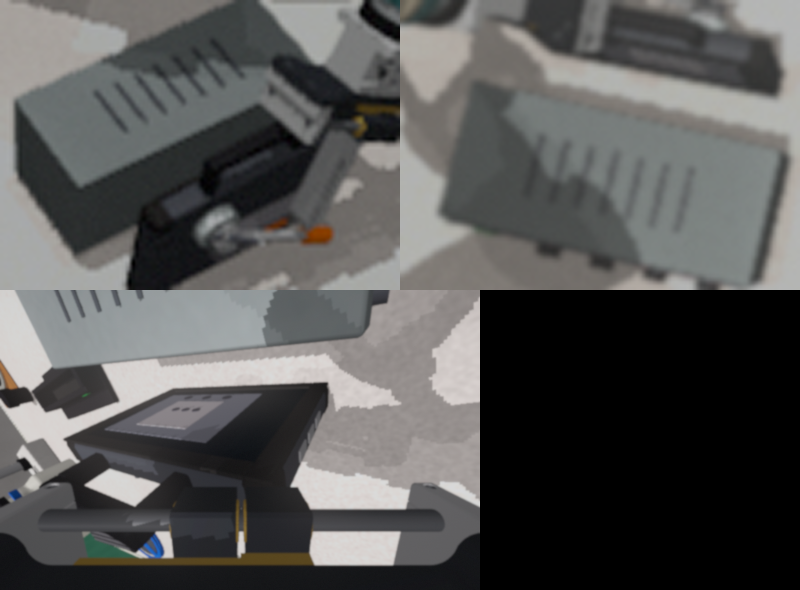

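The display tilts about 4° outward, against the back of the fingers. The gripper body rests on its top corner, in crop 1 at about (310,100). The outward component of my push was more than its lean could take. I'll back out along the same path with the finger shaft pushing the slab inwards, which should restore the lean, then press nearly straight down.

Run:
```python
from kick import *
u=Rc[:,0]
def marks(c):
    vision.snapshot(c); d={}
    for t in("display","display_handle","kickstand_hub","kickstand_foot"):
        l=models.mark_of(t,c); 
        if l: d[t]=Rc.T@(l[0]["at"]-np.array([CX,CY,0]))
    print(c,{k:np.round(v,3) for k,v in d.items()})
for q in(.72,.54,.36):
    g=r.move_l(tcp(q,.010)[0]-.004*u,vel=.06,guard=12); print(q,g,np.round(telemetry.current_wrist_force(),1))
    if g: break
marks("top")
if not g:
    for q in(.18,0.):
        g=r.move_l(tcp(q,.012)[0]-.008*u,vel=.06,guard=12); print(q,g,np.round(telemetry.current_wrist_force(),1))
        if g: break
r.hold(.2); marks("top"); marks("scene"); print(telemetry.current_t(),(Rc.T@(telemetry.current_ee_pos()-[CX,CY,0])).round(3))
```

```text
0.72 False [0.6 0.4 1.2]
0.54 False [1.  1.8 2.1]
0.36 False [ 1.7 -0.   1.7]
top {'display': array([ 0.108, -0.003,  0.002]), 'display_handle': array([ 0.092, -0.002,  0.175]), 'kickstand_hub': array([ 0.131, -0.044,  0.107]), 'kickstand_foot': array([0.133, 0.065, 0.091])}
0.18 False [ 1.2 -0.5  0.5]
0.0 False [ 0.7  0.6 -0.3]
top {'display': array([ 0.107, -0.003,  0.002]), 'display_handle': array([ 0.054, -0.005,  0.174]), 'kickstand_hub': array([ 0.108, -0.043,  0.109]), 'kickstand_foot': array([0.1  , 0.064, 0.11 ])}
scene {'display': array([ 0.105, -0.004, -0.001]), 'display_handle': array([ 0.051, -0.008,  0.169]), 'kickstand_hub': array([ 0.104, -0.048,  0.11 ]), 'kickstand_foot': array([0.099, 0.064, 0.108])}
27.0667 [0.085 0.079 0.14 ]
```

The lean is restored, about 18° with the kickstand folded. Its restoring moment of about 0.07 N·m is too small for the press, so I'll regrasp and re-lean it at about 26°. That is still within the allowed range and roughly doubles the margin. Then I'll press mostly down and along -y.

Run:
```python
from kick import *
tp=telemetry.current_ee_pos; u=Rc[:,0]
zt=rot(telemetry.current_tool_rot()).as_matrix()[:,2]
r.move_l(tp()-.08*zt+.02*u,vel=.15)
gripper_to(.07)
D=ctl(.107,.0045,.325,y=-.004)
r.move_to(*grasp(D,.07)); p,q=grasp(D)
print(r.move_l(p,q,vel=.12,guard=10)); gripper_to(0,40)
print("grip",telemetry.current_opening(),telemetry.current_finger_force(),telemetry.current_t())
r.move_l(p+.03*u+[0,0,.02],vel=.12)
r.move_l(*grasp(ctl(.145,.014,.45)),vel=.12); r.hold(.15)
a=tp(); print("hit",r.move_l(grasp(ctl(.105,.014,.45))[0],vel=.05,guard=3),"x0",.145+(tp()-a)@u)
r.move_l(tp()+.003*u,vel=.05); r.hold(.15); a=tp()
print("down",r.move_l(a-[0,0,.02],vel=.03,guard=4),"z0",.014+tp()[2]-a[2])
a=tp(); r.hold(.1); print("push",r.move_l(a-.008*u,vel=.02,guard=3),(tp()-a)@u)
gripper_to(.05); r.hold(.3)
for c in("top","scene"):
    vision.snapshot(c)
    for t in("display","display_handle","kickstand_hub","kickstand_foot"):
        print(c,t,[np.round(Rc.T@(d["at"]-np.array([CX,CY,0])),3) for d in models.mark_of(t,c)[:1]])
print(telemetry.current_t(),telemetry.current_finger_force())
o,m=ctl(.12,.006,.45);print([ (Rc.T@(o+m@np.array(v)-[CX,CY,0])).round(3) for v in([0,0,0],[0,0,.173],[.03,-.04,.1],[.03,.067,.1])])
```

```text
False
grip 0.013884264983311629 39.821391105651855 31.7083
hit True x0 0.11700273077237142
down True z0 0.009624554252354256
push True -0.00032215058339900944
top display []
top display_handle [array([0.041, 0.001, 0.168])]
top kickstand_hub [array([ 0.107, -0.041,  0.11 ])]
top kickstand_foot [array([0.104, 0.067, 0.111])]
scene display [array([ 0.112, -0.665, -0.001])]
scene display_handle [array([ 0.104, -0.043,  0.109])]
scene kickstand_hub [array([ 0.102, -0.046,  0.108])]
scene kickstand_foot [array([0.101, 0.066, 0.11 ])]
35.8833 0.0
[array([ 0.12 , -0.   ,  0.006]), array([ 0.045, -0.   ,  0.162]), array([ 0.104, -0.04 ,  0.109]), array([0.104, 0.067, 0.109])]
```

Run:
```python
import kick
from kick import *
z=np.array([-.1,-.6,-.79]); z/=np.linalg.norm(z); y=np.array([0,1,0])-z[1]*z; y/=np.linalg.norm(y)
kick.z,kick.y=z,y; kick.o,kick.m=ctl(.1195,.006,.45)
for a in((0,.08),(0,.02),(.5,.01),(1.15,.01)): print(np.round(inverse_kinematics(*tcp(*a)),2))
p=telemetry.current_ee_pos(); zt=rot(telemetry.current_tool_rot()).as_matrix()[:,2]
r.move_l(p-.09*zt,vel=.15); gripper_to(0)
r.move_to(*tcp(0,.08)); r.hold(.15)
print(r.move_l(tcp(0,.023)[0],vel=.1,guard=5)); f0=telemetry.current_wrist_force()
def marks(c):
    vision.snapshot(c)
    print(c,[(t,np.round(Rc.T@(d["at"]-np.array([CX,CY,0])),3)) for t in("display_handle","kickstand_hub","kickstand_foot") for d in models.mark_of(t,c)[:1]])
for q,off in((0,.014),(.2,.012),(.4,.011),(.6,.01),(.8,.009),(1.0,.008),(1.15,.008)):
    g=r.move_l(tcp(q,off)[0],vel=.09,guard=7); print(q,g,np.round(telemetry.current_wrist_force()-f0,1))
    if q==.4: marks("scene")
    if g: break
r.hold(.3); marks("top"); marks("scene"); print(telemetry.current_t())
k=lambda q:Rc.T@(kick.o+kick.m@(np.array([.03,-.04,.1])+.107*np.array([.5*np.sin(q),np.cos(q),-.866*np.sin(q)]))-[CX,CY,0])
print("exp",k(.4).round(3),k(1.7).round(3))
```

```text
[ 0.59  0.71  1.03 -0.37  1.94 -0.84]
[ 0.56  0.69  1.19 -0.37  1.8  -0.81]
[ 0.51  0.74  1.19 -0.39  1.74 -0.83]
[ 0.44  0.75  1.24 -0.43  1.67 -0.88]
False
0 False [-0.4 -0.4 -0.6]
0.2 True [2.  0.3 3.8]
top [('display_handle', array([ 0.042, -0.002,  0.167])), ('kickstand_hub', array([ 0.105, -0.039,  0.111])), ('kickstand_foot', array([0.104, 0.064, 0.112]))]
scene [('display_handle', array([ 0.045, -0.005,  0.165])), ('kickstand_hub', array([ 0.104, -0.042,  0.109])), ('kickstand_foot', array([0.104, 0.066, 0.107]))]
41.1583
exp [0.137 0.059 0.086] [ 0.191 -0.054  0.049]
```

The press locked by friction at q=0, and the display did not move. I'm tilting the tool a little outward, closer to the swing tangent. The steeper lean now gives the margin for that.

```bash
cat > k2.py <<'E'
import kick
from kick import *
z=np.array([.25,-.5,-.83]); z/=np.linalg.norm(z); y=np.array([0,1,0])-z[1]*z; y/=np.linalg.norm(y)
kick.z,kick.y=z,y; kick.o,kick.m=ctl(.1195,.006,.45)
def marks(c):
    vision.snapshot(c)
    print(c,[(t,np.round(Rc.T@(d["at"]-np.array([CX,CY,0])),3)) for t in("display_handle","kickstand_hub","kickstand_foot") for d in models.mark_of(t,c)[:1]])
E
python3 - <<'E'
from k2 import *
for a in((0,.05),(0,.02),(.5,.01),(1.15,.01)): assert inverse_kinematics(*tcp(*a)) is not None
p=telemetry.current_ee_pos(); zt=rot(telemetry.current_tool_rot()).as_matrix()[:,2]
r.move_l(p-.04*zt,vel=.15)
r.move_l(*tcp(0,.045),vel=.15); r.hold(.15)
print(r.move_l(tcp(0,.02)[0],vel=.1,guard=5)); f0=telemetry.current_wrist_force()
for q,off in((.2,.011),(.45,.009),(.7,.008),(.95,.008),(1.15,.008)):
    g=r.move_l(tcp(q,off)[0],vel=.1,guard=8); print(q,g,np.round(telemetry.current_wrist_force()-f0,1))
    if g or q==.45: marks("scene")
    if g: break
r.hold(.2); marks("top"); marks("scene"); print(telemetry.current_t())
E
```

```text
False
0.2 False [0.8 2.  1.5]
0.45 False [-0.1  1.6  0.7]
scene [('kickstand_hub', array([ 0.104, -0.04 ,  0.109])), ('kickstand_foot', array([0.141, 0.056, 0.082]))]
0.7 False [0.1 0.7 0.1]
0.95 False [-0.5  1.  -0.8]
1.15 False [-0.6  0.5 -0.8]
top [('display_handle', array([0.046, 0.005, 0.166])), ('kickstand_hub', array([ 0.104, -0.04 ,  0.111])), ('kickstand_foot', array([ 0.188, -0.054,  0.049]))]
scene [('display_handle', array([ 0.045, -0.004,  0.167])), ('kickstand_hub', array([ 0.102, -0.047,  0.113])), ('kickstand_foot', array([ 0.187, -0.055,  0.048]))]
45.5083
```

The kickstand has snapped to its stop: foot at (0.188,-0.054,0.049) in the controller frame, as predicted, with the display still leaning. Next I regrasp it and stand it up.

Run:
```python
from k2 import *
tp=telemetry.current_ee_pos; u=Rc[:,0]
zt=rot(telemetry.current_tool_rot()).as_matrix()[:,2]
r.move_l(tp()-.09*zt,vel=.18); gripper_to(.07)
D=ctl(.1195,.006,.45)
r.move_to(*grasp(D,.07)); p,q=grasp(D)
print(r.move_l(p,q,vel=.12,guard=10)); gripper_to(0,40)
print("grip",telemetry.current_opening(),telemetry.current_finger_force(),telemetry.current_t())
r.move_l(p+.04*u+[0,0,.03],vel=.12)
r.move_l(*grasp(ctl(.20,.05,0)),vel=.15)
r.move_l(grasp(ctl(.20,.012,0))[0],vel=.12); r.hold(.2); a=tp()
print("down",r.move_l(a-[0,0,.022],vel=.02,guard=5),"z0",.012+tp()[2]-a[2],telemetry.current_wrist_force(),telemetry.current_torque(),telemetry.current_t())
s=vision.snapshot("scene"); cv2.imwrite("pics/s9.png",cv2.resize(s[110:250,280:480],(800,560))[:,:,::-1])
marks("top"); print([d["at"].round(3) if hasattr(d["at"],"round") else d["at"] for d in models.mark_of("display","top")[:1]],telemetry.current_finger_force())
```

```text
False
grip 0.013430963966675301 39.993762373924255 50.275
down True z0 -0.0012727327152135814 [-0.02560443  0.57789077  6.89560753] [-0.05528193  0.00761453 -0.03392796] 53.1333
top [('display_handle', array([ 0.198, -0.   ,  0.177])), ('kickstand_hub', array([ 0.231, -0.042,  0.099])), ('kickstand_foot', array([ 0.282, -0.053,  0.009]))]
[[0.6074, 0.1651, -0.0052]] 39.997150897979736
```

View pics/s9.png

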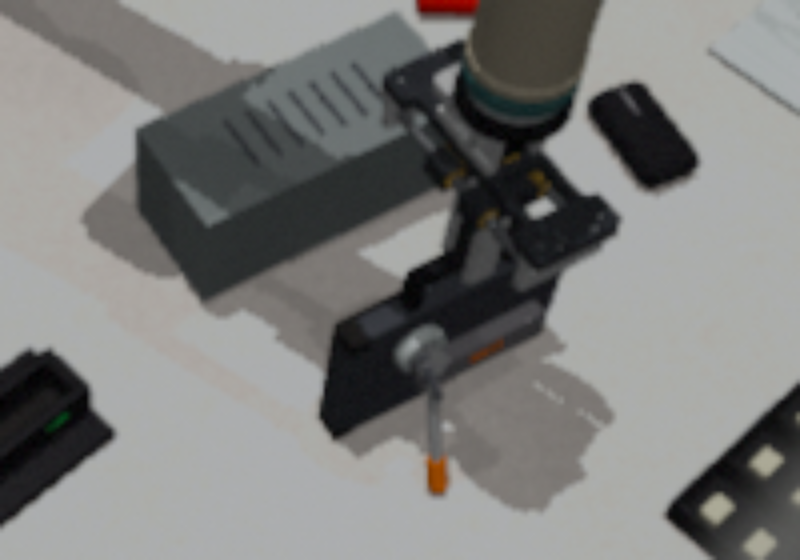

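The display stands upright on its lower edge and kickstand (foot at pixel (437,475)), well clear of the controller and still gripped. The bench carries it with a firm push.

Run:
```python
from k2 import *
r.hold(.5); print(telemetry.current_wrist_force(),telemetry.current_finger_force(),telemetry.current_t()); marks("top")
print(r.sign_off())
```

```text
[-0.73533869 -0.59327108  5.81455728] 39.9971741437912 53.9333
top [('kickstand_foot', array([-0.006, -0.22 ,  0.004]))]
the job is handed in; nothing more can be done
None
```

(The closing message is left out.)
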